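# Close up the tortilla press

## Robot

A 6-joint arm with a two-finger parallel gripper is mounted at the origin on a cart in front of the work surface, level with it; the furniture and walls round the work are solid. World frame = base frame: x ahead of the robot, y to its left, z up, the work surface at z = 0. Lengths are in m, angles in rad, forces in N, time in s.
With the tool pointing down it reaches from about 0.35 to 0.975 m from the base axis. Payload 4.9 kg.
Tool frame: the origin (TCP) lies midway between the tips of the shut fingers; the grasp point (between the pads) lies 19 mm behind it (ctrl.tcp_to_grasp is the distance from the TCP to the grasp point, in m); z points along the fingers, y is the line along which they close (so a half turn about z gives the same grasp; the last joint's range is limited). The gripper opens to 85 mm and grips with 20 to 120 N. Pads are 22 mm wide; open, the fingers measure 114 mm over their backs; the gripper's body (76 mm by 85 mm) begins 54 mm behind the grasp point. The pads swing forward as they close: fully open they stand 13 mm farther back than shut.
Start: joints at [-1.368, 0.053, 1.613, -0, 1.476, -0.119], TCP at [0.198, -0.593, 0.231] pointing down, gripper open.
Joint ranges: [-3.01, 3.01], [-1.01, 2.22], [0.06, 2.58], [-1.02, 4.17], [0.09, 2.62], [-3.14, 3.14]. Speed limits (rad/s): [2.57, 2.57, 3.14, 3.14, 3.14, 3.14].

## Interface

Orientations are given as a rotation vector (axis times angle).
In Python, from station import ctrl, vision gives the robot as it stands (ctrl), with the cameras (vision).
- The arm moves only by the tool jog_arm, called after "Request:" as a command line: name --argument value ..., lists and objects as JSON in quotes. Schema: {"type":"object","properties":{"motion":{"type":"array","items":{"type":"array","prefixItems":[{"type":"number"},{"type":"array","items":{"type":"number"},"minItems":3,"maxItems":3},{"type":"array","items":{"type":"number"},"minItems":3,"maxItems":3}],"minItems":3,"maxItems":3},"minItems":1,"maxItems":20},"force":{"type":"number"},"only":{"type":"string"},"quiet":{"type":"boolean"},"lines":{"type":"string"}},"required":["motion"],"additionalProperties":false}. motion is a list of rows, 1 to 20 of them, each written [opening, [dx, dy, dz], [rx, ry, rz]]: the finger opening in m, then dx, dy, dz in parts of the range, where 1.0 means 0.75 m, then a rotation vector rx, ry, rz in parts of the range, where 1.0 means pi rad; each row is the pose to reach, as a shift and turn from the pose commanded when the call began, along the tool's axes at that moment; what a row does not reach only later rows make up. A row lasts 1/12 s, in which the tool goes at most 0.0417 m and 0.125 rad, less where a joint would pass 70% of its speed; a pose out of reach is approached as far as the arm can. The fingers move at their own pace and stop on an object; force is the grip in N (left out, the last holds). Time passes only in rows, so rows that do not move let the fingers close. The tool returns the time, the measured TCP pose, the force, the opening and the grip force at its end. only (a regular expression) keeps the lines of the reply that match it, lines (a string "A,B") keeps lines A to B, and quiet returns only ok. Shift and turn numbers lie between -1 and 1, and a call with a number outside is refused. Input that does not fit is refused with a message, and nothing moves.
- ctrl.get_obs(): the state, without advancing time (a new reading comes with each control period).
- vision.get_image(name): name is "scene" or "top" or "wrist"; returns the picture (400x640x3 uint8, red, green, blue); there is no depth.
- vision.camera_params(name): a dict with "fx", "fy", "cx", "cy" (pixels), "T" (4x4, takes a point from camera to world coordinates); the wrist camera has in their place "tool_from_camera" (4x4, takes a point from camera to tool coordinates, whose origin is the TCP and whose axes are the flange's). Camera axes: x right, y down, z forward; pixel columns grow to the right and rows downward; lengths in m; the calibration is good to about 2 mm. A picture is of the moment at which its call begins: read the wrist's pose just before it. camera_params takes no time and is no camera call.
- ctrl.finish_job(): hands the job in; it is judged then, once.
The state is a dict: "t": time; "q": joint angles; "dq": joint speeds; "effort": joint torques, N m; "tool_pos": TCP position; "tool_rot": TCP orientation; "contact_force": force on the tool from outside, world axes, zero at the start; "wrist_torque": the same for the moment, N m; "opening": finger opening in m; "grip_force": force on a finger pad.
Only numpy, scipy, OpenCV 4.12 (cv2) and the standard library are available. Lean on these libraries where they do the work, as an engineer would, in place of code of your own. Each camera call takes 0.05 s, during which the arm holds its last target. There are 200 camera calls.

## Task

Close up the tortilla press that stands open on the hob: first push its raised round plate over until it lies shut on the base, then push the lever over from the other side until it is folded right down on the shut plate. Only push, with the fingertips or the outside of the fingers: do not take the plate or the lever between the fingers, do not lift or tip the press or shove it out of its place, do not let the plate or the lever slam, and leave the things around it alone.

Things in the scene. Friction and masses are not known exactly. Their poses are not given: they have to be found in the camera images.
- press: Tortilla press, teal cast metal, about 3 kg, loose on the grate. Round base 176 mm across, upper face at z = 24 mm, on four rubber feet. Origin: under the middle of the base, at grate level, z up. Its x axis runs from the lever pivot (x = -108, z = 40 mm) to the plate hinge (x = +98, z = 30 mm); both turn about lines along its y axis.
- plate (a joint): Opening (rad) of the round plate, 166 mm across: 0 = shut flat on the base (upper face at z = 36 mm; on it a 44 mm wide pad, top at z = 41 mm, centred 161 mm from the hinge), 1.57 = upright, 1.95 = its stop. Starts past upright, leaning away from the base. Stiff hinge: stays where it is left, turns at about 0.6 N m (4 to 7 N far from the hinge).
- plate_rim (a point): Point on the plate's rim farthest from the hinge, 181 mm from the hinge line, in mid-thickness (the plate is 10 mm thick). The frame turns with the plate: x towards the hinge, z out of the face that is on top when shut, which is the face to push.
- lever (a joint): Opening (rad) of the dark lever with a black grip: 0 = folded flat over the shut plate, 1.57 = upright, 2.2 = its stop. Starts past upright, leaning away from the base. Stiff pivot: stays where it is left, turns at about 0.35 N m (2 to 4 N at the grip). It cannot fold down while the plate is up, nor can the plate shut under a folded lever.
- lever_grip (a point): Middle of the grip, on its centre line: 165 mm from the pivot along the lever (the lever's end is at 215 mm) and 18 mm to the outer side of the pivot, so at z = 58 mm when folded. The grip is round, 24 mm thick, 100 mm long. The frame turns with the lever: x along it away from the pivot, z to the outer side (up when folded), the side to push.
- bottle_1: Bystander: slim squeeze bottle with an orange cap, 49x81x226 mm, origin at the centre of its underside.
- spice_jar_2: Bystander: spice jar with a red lid, 45x45x106 mm, origin at the centre of its underside.
- tin_1: Bystander: short green food tin, 75x75x58 mm, origin at the centre of its underside.
- jar_1: Bystander: glass jar with a red lid, 58x62x86 mm, origin at the centre of its underside.
- mill_1: Bystander: wooden pepper mill, 58x58x170 mm, origin at the centre of its underside.
- mug_2: Bystander: green and white mug, 78x116x101 mm, origin at the centre of its underside.
- lemon_1: Bystander: lemon, 71x53x51 mm, origin at the centre of its underside.
- egg_timer: Bystander: round kitchen timer, white below and red above, 62x62x47 mm, origin at the centre of its underside.

How it is judged:
By the outcome, as a careful person would: the job done as asked, in the order asked, and still so for the second after the job is handed in, with the robot touching nothing.
It also fails if it takes over 61 s, if anything falls off the work surface, if the arm or the gripper's body presses on something with over 40 N, if the wrist force passes 120 N, or if a joint passes its speed limit or range.

## Working session

There is one attempt and no reset: what is moved stays moved. The work goes in short steps, Python scripts to look and compute and a tool call to move; the robot and the scene stay as the last step left them, time stands still between calls to the robot, and variables do not carry over. Pictures are saved under pics/ and viewed, at most 10 in all, crops included, and the job is handed in when it is done.

```bash
ls; mkdir -p pics; python3 - <<'E'
from station import ctrl, vision
import cv2
for n in ("scene","top"):
    im=vision.get_image(n); cv2.imwrite(f"pics/{n}0.png",im[:,:,::-1])
    p=vision.camera_params(n); print(n,p)
print(ctrl.get_obs())
E
```

```text
pics
station.py
scene {'fx': 441.8675398603697, 'fy': 441.8675398603697, 'cx': 319.0355362008662, 'cy': 204.2305437240642, 'T': array([[-0.63169279, -0.37007824,  0.68118009, -0.28730021],
       [-0.77493137,  0.27752267, -0.56785785,  0.72679016],
       [ 0.02110891, -0.88657953, -0.46209431,  0.67206208],
       [ 0.        ,  0.        ,  0.        ,  1.        ]])}
top {'fx': 518.73620849731, 'fy': 518.73620849731, 'cx': 315.260392926506, 'cy': 190.93581480046944, 'T': array([[ 0.41373466, -0.88217001,  0.2249438 ,  0.22813428],
       [-0.91038811, -0.39977913,  0.10663085, -0.15617912],
       [-0.0041387 , -0.24890304, -0.96851956,  1.56404141],
       [ 0.        ,  0.        ,  0.        ,  1.        ]])}
{'t': 0.1, 'q': array([-1.36798003e+00,  5.33069371e-02,  1.61417769e+00, -1.61018823e-05,
        1.47599396e+00, -1.19036506e-01]), 'dq': array([-0.00029378,  0.00051176, -0.00175036, -0.00011375, -0.00069931,
       -0.00093732]), 'effort': array([ 9.93625099e-05, -3.94899559e+01, -3.71364927e+01, -1.95127991e-04,
        3.84193962e-03, -7.02407679e-07]), 'tool_pos': array([ 0.19756153, -0.59235165,  0.23016343]), 'tool_rot': array([-3.09914130e+00, -5.03086469e-01,  1.49125065e-04]), 'contact_force': array([-1.52729995, -0.06497784,  0.35153874]), 'wrist_torque': array([-0.03710005,  0.02851149,  0.02502659]), 'grip_force': 0.0, 'opening': 0.08552349076207098}
```

View pics/scene0.png

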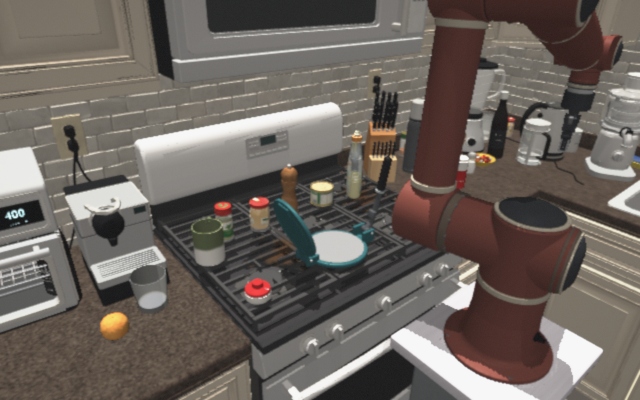

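View pics/top0.png

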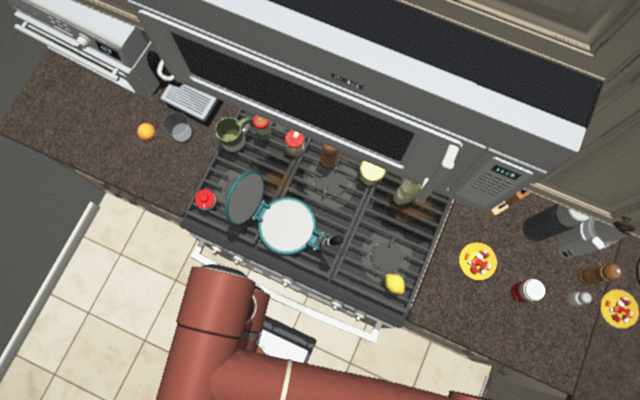

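The scene shows the press on the hob: white base disc at about (337,247) scene / (287,225) top. The plate leans to the left (+y), the lever to the right at (330,240) top.

```bash
cat > h.py <<'E'
import numpy as np,cv2
from station import ctrl, vision
def ray(n,u,v):
    p=vision.camera_params(n);T=p["T"];d=T[:3,:3]@np.array([(u-p["cx"])/p["fx"],(v-p["cy"])/p["fy"],1]);return T[:3,3],d/np.linalg.norm(d)
def onz(n,u,v,z):
    o,d=ray(n,u,v);return o+d*(z-o[2])/d[2]
def tri(a,b):
    o1,d1=ray("scene",*a);o2,d2=ray("top",*b)
    s=np.linalg.lstsq(np.c_[d1,-d2],o2-o1,rcond=None)[0]
    p,q=o1+s[0]*d1,o2+s[1]*d2;return (p+q)/2,np.linalg.norm(p-q)
def px(n,P):
    p=vision.camera_params(n);c=np.linalg.inv(p["T"])@np.r_[P,1];return c[0]/c[2]*p["fx"]+p["cx"],c[1]/c[2]*p["fy"]+p["cy"]
E
python3 - <<'E'
import cv2,numpy as np
from h import *
s=cv2.imread("pics/scene0.png");t=cv2.imread("pics/top0.png")
a=cv2.resize(s[140:320,240:420],(0,0),fx=2.2,fy=2.2,interpolation=2)
b=cv2.resize(t[150:330,180:360],(0,0),fx=2.2,fy=2.2,interpolation=2)
cv2.imwrite("pics/z.png",np.hstack([a,b]))
for n,im,(x0,y0,x1,y1) in (("scene",s,(305,225,375,275)),("top",t,(250,190,325,260))):
    h=cv2.cvtColor(im,cv2.COLOR_BGR2HSV)
    m=((h[...,1]<60)&(h[...,2]>150)).astype(np.uint8);k=np.zeros_like(m);k[y0:y1,x0:x1]=m[y0:y1,x0:x1]
    c=max(cv2.findContours(k,0,1)[0],key=cv2.contourArea);print(n,cv2.contourArea(c),cv2.fitEllipse(c))
E
```

```text
scene 1254.0 ((337.24737548828125, 246.17601013183594), (31.848642349243164, 51.32051467895508), 96.01622009277344)
top 2067.5 ((286.6727294921875, 225.277587890625), (50.69724655151367, 51.95721435546875), 56.888980865478516)
```

View pics/z.png

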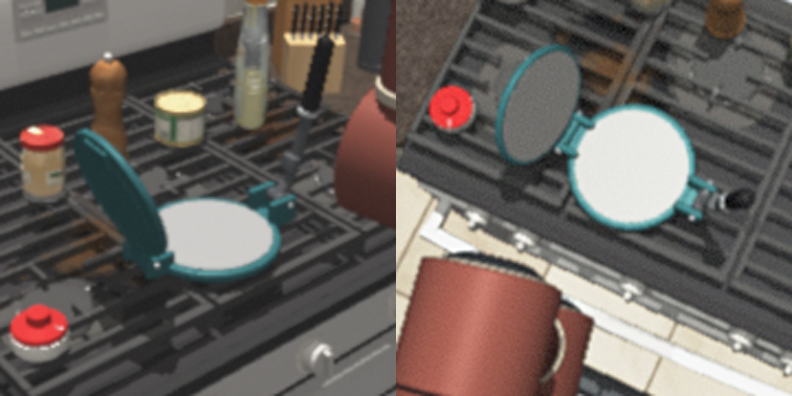

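Zoomed: the hinge bracket is at crop (575,137) → top px (261.4,212.3). The lever pivot is at (697,200) → (316.8,240.9). The plate leans left past upright, with the timer just beyond it, and the grip leans right.

```bash
python3 - <<'E'
from h import *
np.set_printoptions(precision=4,suppress=True)
C,e=tri((337.2,246.2),(286.7,225.3));print("center",C,e)
t=cv2.imread("pics/top0.png");h=cv2.cvtColor(t,cv2.COLOR_BGR2HSV)
for z in (.024,C[2]): print("c at z",z,onz("top",286.7,225.3,z),onz("scene",337.2,246.2,z))
H=onz("top",261.4,212.3,.03);L=onz("top",316.8,240.9,.04);print("H,L",H,L,np.linalg.norm((H-L)[:2]),np.degrees(np.arctan2(*(H-L)[1::-1])))
m=((h[...,0]>82)&(h[...,0]<100)&(h[...,1]>110)).astype(np.uint8);m[:150]=0;m[:, :215]=0;m[:,345:]=0;m[270:]=0
ys,xs=np.nonzero(m);print(xs.min(),xs.max(),ys.min(),ys.max(),len(xs))
# grip: scene crop top (326,40), bottom(312,108); top crop end (740,197)
f=lambda x,y,ox,oy:(x/2.2+ox,y/2.2+oy)
print("gripend", tri(f(325,42,240,140),f(742,198,180-180,150)) if 0 else tri(f(325,42,240,140),((742-396)/2.2+180,198/2.2+150)))
print("plate far", tri(f(88,133,240,140),((556-396)/2.2+180,48/2.2+150)))
# plate ellipse centre in top & scene (outer rims)
print("plate c",tri(f(121,192,240,140),((539-396)/2.2+180,103/2.2+150)))
for n,u,v,z in (("timer",205,199,.035),("mug",231,131,.1),("spice",261,121,.106),("jar",295,138,.086),("mill",329,155,.15),("tin",372,172,.058),("bottle",405,190,.2),("lemon",395,284,.03)):
    print(n,onz("top",u,v,z))
E
```

```text
center [0.4514 0.0463 0.0239] 0.0038607152887557964
c at z 0.024 [0.4529 0.0475 0.024 ] [0.4494 0.0456 0.024 ]
c at z 0.02391427266917784 [0.4529 0.0476 0.0239] [0.4495 0.0455 0.0239]
H,L [0.4565 0.1334 0.03  ] [ 0.445  -0.0557  0.04  ] 0.18949056345384915 86.50168506580879
226 324 158 254 476
gripend (array([ 0.4411, -0.1154,  0.2395]), np.float64(0.0016284787171976652))
plate far (array([0.5276, 0.1774, 0.1715]), np.float64(0.005431994409213989))
plate c (array([0.463 , 0.1773, 0.124 ]), np.float64(0.0024033120001023555))
timer [0.4222 0.3064 0.035 ]
mug [0.633  0.3126 0.1   ]
spice [0.6971 0.2428 0.106 ]
jar [0.6965 0.1306 0.086 ]
mill [0.6696 0.0076 0.15  ]
tin [ 0.7026 -0.1222  0.058 ]
bottle [ 0.6479 -0.2268  0.2   ]
lemon [ 0.4253 -0.3151  0.03  ]
```

```bash
cat >> h.py <<'E'
from scipy.spatial.transform import Rotation as R
np.set_printoptions(precision=4,suppress=True)
C=np.array([.4515,.0465,0]);PSI=np.radians(86.2)
ex=np.array([np.cos(PSI),np.sin(PSI),0]);ey=np.array([-ex[1],ex[0],0])
W=lambda s,z,l=0:C+s*ex+l*ey+np.array([0,0,z])
GOAL=R.from_matrix(np.c_[-np.cross(np.array([0,0,-1.]),ex)*0+np.cross(-ex,[0,0,-1.]),-ex,[0,0,-1.]])
def plan(pts):
    o=ctrl.get_obs();r=R.from_rotvec(o["tool_rot"])
    print("now s,l",(o["tool_pos"]-C)@ex,(o["tool_pos"]-C)@ey,o["tool_pos"],"rotvec to goal",(r.inv()*GOAL).as_rotvec())
    for p in pts: print(np.round(p,3),"->",r.inv().apply(p-o["tool_pos"]))
def plate(f,r=.15,h=.011): return W(.098-r*np.cos(f)+h*np.sin(f)+.0145,.030+r*np.sin(f)+h*np.cos(f))
def lever(f,r=.155,h=.030): return W(-.108+r*np.cos(f)-h*np.sin(f)-.0145,.040+r*np.sin(f)+h*np.cos(f))
E
python3 -c "
from h import *
plan([np.array([.45,-.3,.37]),W(.21,.37),W(.21,.18)])"
```

```text
now s,l -0.6542766110485132 0.21104099011520688 [ 0.1976 -0.5924  0.2302] rotvec to goal [-0.0019  0.0002  0.3882]
[ 0.45 -0.3   0.37] -> [ 0.332  -0.1977 -0.1394]
[0.465 0.256 0.37 ] -> [ 0.5225 -0.7204 -0.1384]
[0.465 0.256 0.18 ] -> [ 0.5225 -0.72    0.0516]
```

The manual's scale: shifts go in shares of 0.75 m and turns go in shares of pi rad. Converting my numbers, -0.72 m / 0.75 = -0.96, 0.522 m / 0.75 = 0.696, 0.388 rad / 3.1416 = 0.1235.

Request:
jog_arm --motion '[[0,[0.4427,-0.264,-0.1853],[0,0,0]],[0,[0.4427,-0.264,-0.1853],[0,0,0]],[0,[0.4427,-0.264,-0.1853],[0,0,0]],[0,[0.4427,-0.264,-0.1853],[0,0,0]],[0,[0.4427,-0.264,-0.1853],[0,0,0]],[0,[0.4427,-0.264,-0.1853],[0,0,0]],[0,[0.4427,-0.264,-0.1853],[0,0,0]],[0,[0.4427,-0.264,-0.1853],[0,0,0]],[0,[0.4427,-0.264,-0.1853],[0,0,0]],[0,[0.4427,-0.264,-0.1853],[0,0,0]],[0,[0.696,-0.96,-0.1853],[0,0,0.1235]],[0,[0.696,-0.96,-0.1853],[0,0,0.1235]],[0,[0.696,-0.96,-0.1853],[0,0,0.1235]],[0,[0.696,-0.96,-0.1853],[0,0,0.1235]],[0,[0.696,-0.96,-0.1853],[0,0,0.1235]],[0,[0.696,-0.96,-0.1853],[0,0,0.1235]],[0,[0.696,-0.96,-0.1853],[0,0,0.1235]],[0,[0.696,-0.96,-0.1853],[0,0,0.1235]],[0,[0.696,-0.96,-0.1853],[0,0,0.1235]],[0,[0.696,-0.96,-0.1853],[0,0,0.1235]]]' --force 20

```text
t: 1.77
tool_pos: [0.4606, 0.1124, 0.37]
tool_rot: [3.14, -0.104, -0.0]
contact_force: [0.9, 0.2, 0.7]
opening: 0.0
grip_force: 0.0
```

```bash
python3 -c "
from h import *
plan([W(.21,.37),W(.21,.18)])"
```

```text
now s,l 0.06640548293363908 -0.004697727685099426 [0.4606 0.1124 0.37  ] rotvec to goal [0.0001 0.     0.0001]
[0.465 0.256 0.37 ] -> [-0.0047 -0.1436 -0.    ]
[0.465 0.256 0.18 ] -> [-0.0047 -0.1436  0.19  ]
```

In the tool's units: 0.19 m / 0.75 = 0.2533, -0.144 m / 0.75 = -0.192.

Request:
jog_arm --motion '[[0,[0,-0.192,0],[0,0,0]],[0,[0,-0.192,0],[0,0,0]],[0,[0,-0.192,0],[0,0,0]],[0,[0,-0.192,0],[0,0,0]],[0,[0,-0.192,0.2533],[0,0,0]],[0,[0,-0.192,0.2533],[0,0,0]],[0,[0,-0.192,0.2533],[0,0,0]],[0,[0,-0.192,0.2533],[0,0,0]],[0,[0,-0.192,0.2533],[0,0,0]],[0,[0,-0.192,0.2533],[0,0,0]]]'

```text
t: 2.6
tool_pos: [0.4662, 0.2524, 0.1721]
tool_rot: [3.134, -0.104, -0.021]
contact_force: [-0.8, -0.8, -1.5]
opening: -0.0
grip_force: 0.0
```

```bash
python3 - <<'E'
from h import *
for n in ("scene","top"): cv2.imwrite(f"pics/{n}1.png",vision.get_image(n)[:,:,::-1])
s=cv2.imread("pics/scene1.png");t=cv2.imread("pics/top1.png")
f=lambda a:cv2.resize(a,(0,0),fx=2.2,fy=2.2,interpolation=2)
cv2.imwrite("pics/z1.png",np.hstack([f(s[140:320,240:420]),f(t[150:330,180:360])]))
plan([W(.098+.006+.0145+.181*np.cos(np.pi-a),.18) for a in (1.95,1.9,1.75,1.57,1.4)]+[plate(a) for a in (1.57,1.4,1.2,1.0)])
E
```

```text
now s,l 0.20821582672323494 -0.005046357744184238 [0.4703 0.2539 0.1798] rotvec to goal [0.0008 0.0018 0.0001]
[0.464 0.232 0.18 ] -> [-0.005   0.0227 -0.0002]
[0.463 0.223 0.18 ] -> [-0.0051  0.0312 -0.0002]
[0.461 0.197 0.18 ] -> [-0.0051  0.0575 -0.0002]
[0.459 0.165 0.18 ] -> [-0.0051  0.0899 -0.0001]
[0.457 0.134 0.18 ] -> [-0.0051  0.1205 -0.0001]
[0.46 0.17 0.18] -> [-0.0051  0.0848 -0.0002]
[0.458 0.144 0.18 ] -> [-0.0051  0.1104  0.0002]
[0.456 0.115 0.174] -> [-0.0051  0.1398  0.0061]
[0.454 0.087 0.162] -> [-0.005   0.1675  0.0178]
```

View pics/z1.png

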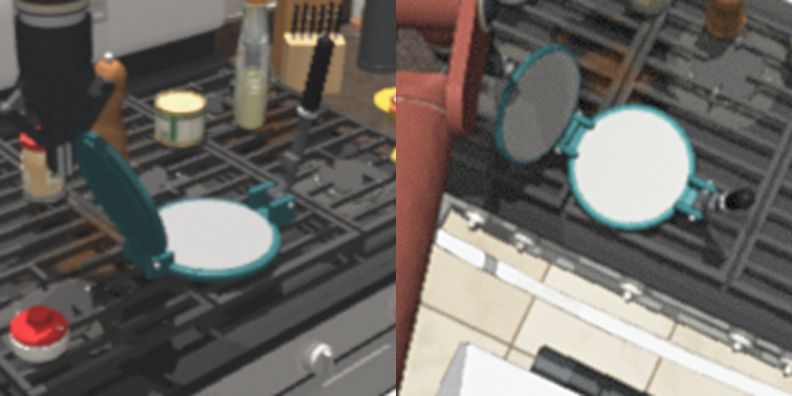

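The fingers hang behind the plate's outer face, just short of its rim, and the things around it are clear. Next I push it slowly.

In the tool's units: 0.085 m / 0.75 = 0.1133, 0.06 m / 0.75 = 0.08.

Request:
jog_arm --motion '[[0,[-0.0067,0.0133,0],[0,0,0]],[0,[-0.0067,0.02,0],[0,0,0]],[0,[-0.0067,0.0267,0],[0,0,0]],[0,[-0.0067,0.0333,0],[0,0,0]],[0,[-0.0067,0.04,0],[0,0,0]],[0,[-0.0067,0.0467,0],[0,0,0]],[0,[-0.0067,0.0533,0],[0,0,0]],[0,[-0.0067,0.06,0],[0,0,0]],[0,[-0.0067,0.0667,0],[0,0,0]],[0,[-0.0067,0.0733,0],[0,0,0]],[0,[-0.0067,0.08,0],[0,0,0]],[0,[-0.0067,0.0867,0],[0,0,0]],[0,[-0.0067,0.0933,0],[0,0,0]],[0,[-0.0067,0.1,0],[0,0,0]],[0,[-0.0067,0.1067,0],[0,0,0]],[0,[-0.0067,0.1133,0],[0,0,0]]]'

```text
t: 4.03
tool_pos: [0.4601, 0.1691, 0.1802]
tool_rot: [-3.14, 0.104, 0.0]
contact_force: [0.5, 4.0, 2.7]
opening: 0.0001
grip_force: 1.9
```

```bash
python3 -c "
from h import *
plan([plate(a) for a in np.arange(1.6,-.05,-.1)])"
```

```text
now s,l 0.12291638474071147 -0.0004580010817575395 [0.4601 0.1691 0.1802] rotvec to goal [-0.0001  0.0002  0.    ]
[0.46  0.174 0.18 ] -> [-0.0005 -0.005   0.0006]
[0.459 0.159 0.18 ] -> [-0.0005  0.0101 -0.0002]
[0.458 0.144 0.18 ] -> [-0.0005  0.0251  0.0005]
[0.457 0.129 0.177] -> [-0.0005  0.0399  0.0027]
[0.456 0.115 0.174] -> [-0.0005  0.0545  0.0064]
[0.455 0.101 0.169] -> [-0.0005  0.0687  0.0115]
[0.454 0.087 0.162] -> [-0.0005  0.0822  0.018 ]
[0.453 0.074 0.154] -> [-0.0005  0.095   0.0259]
[0.453 0.062 0.145] -> [-0.0005  0.107   0.0349]
[0.452 0.051 0.135] -> [-0.0005  0.1181  0.0451]
[0.451 0.041 0.124] -> [-0.0005  0.128   0.0564]
[0.451 0.033 0.112] -> [-0.0005  0.1368  0.0686]
[0.45  0.025 0.099] -> [-0.0004  0.1443  0.0816]
[0.45  0.019 0.085] -> [-0.0004  0.1505  0.0954]
[0.449 0.014 0.071] -> [-0.0004  0.1553  0.1096]
[0.449 0.011 0.056] -> [-0.0004  0.1586  0.1243]
[0.449 0.009 0.041] -> [-0.0004  0.1604  0.1392]
```

In the tool's units: 0.128 m / 0.75 = 0.1707, 0.04 m / 0.75 = 0.0533.

Request:
jog_arm --motion '[[0,[0,0.008,0],[0,0,0]],[0,[0,0.0173,0],[0,0,0]],[0,[0,0.0253,0],[0,0,0]],[0,[0,0.0333,0],[0,0,0]],[0,[0,0.0427,0.0013],[0,0,0]],[0,[0,0.0533,0.004],[0,0,0]],[0,[0,0.0627,0.0053],[0,0,0]],[0,[0,0.0727,0.0085],[0,0,0]],[0,[0,0.0827,0.012],[0,0,0]],[0,[0,0.0916,0.0153],[0,0,0]],[0,[0,0.1,0.0193],[0,0,0]],[0,[0,0.1093,0.024],[0,0,0]],[0,[0,0.1187,0.0293],[0,0,0]],[0,[0,0.1267,0.0347],[0,0,0]],[0,[0,0.1347,0.04],[0,0,0]],[0,[0,0.1427,0.0467],[0,0,0]],[0,[0,0.1493,0.0533],[0,0,0]],[0,[0,0.1573,0.06],[0,0,0]],[0,[0,0.164,0.068],[0,0,0]],[0,[0,0.1707,0.0752],[0,0,0]]]'

```text
t: 5.7
tool_pos: [0.4517, 0.0413, 0.1232]
tool_rot: [3.14, -0.104, 0.0]
contact_force: [1.3, 1.2, 3.3]
opening: 0.0003
grip_force: 1.0
```

```bash
python3 - <<'E'
from h import *
for n in ("scene","top"): cv2.imwrite(f"pics/{n}2.png",vision.get_image(n)[:,:,::-1])
s=cv2.imread("pics/scene2.png");t=cv2.imread("pics/top2.png")
f=lambda a:cv2.resize(a,(0,0),fx=2.2,fy=2.2,interpolation=2)
cv2.imwrite("pics/z2.png",np.hstack([f(s[140:320,240:420]),f(t[150:330,180:360])]))
plan([plate(a) for a in np.arange(.6,-.05,-.1)])
E
```

```text
now s,l -0.005285702465490455 0.000525412889512058 [0.4506 0.0413 0.1222] rotvec to goal [ 0.0003  0.0029 -0.0008]
[0.451 0.041 0.124] -> [ 0.0005 -0.0002 -0.0016]
[0.451 0.033 0.112] -> [0.0006 0.0086 0.0106]
[0.45  0.025 0.099] -> [0.0006 0.0161 0.0236]
[0.45  0.019 0.085] -> [0.0007 0.0223 0.0374]
[0.449 0.014 0.071] -> [0.0007 0.027  0.0516]
[0.449 0.011 0.056] -> [0.0007 0.0303 0.0663]
[0.449 0.009 0.041] -> [0.0008 0.0322 0.0812]
```

View pics/z2.png

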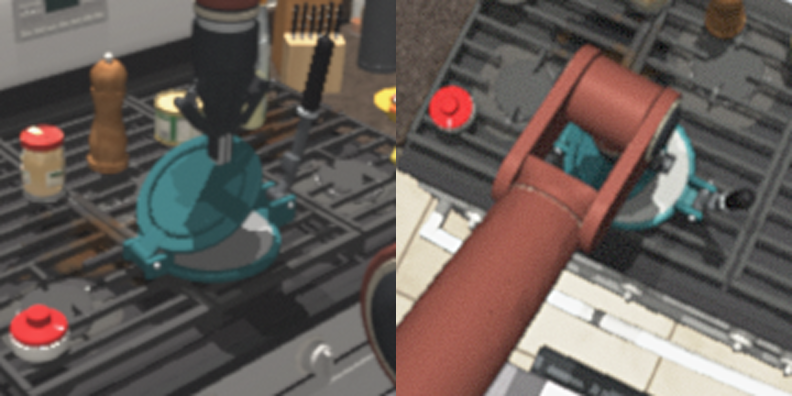

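The plate is at roughly 0.6 rad, with the fingertips on it near the rim and the press still in place. The gripper body clears the lever. I'll lower it gently.

In the tool's units: 0.078 m / 0.75 = 0.104, 0.076 m / 0.75 = 0.1013.

Request:
jog_arm --motion '[[0,[0,0.0053,0.0067],[0,0,0]],[0,[0,0.0115,0.0141],[0,0,0]],[0,[0,0.0167,0.0227],[0,0,0]],[0,[0,0.0213,0.0313],[0,0,0]],[0,[0,0.026,0.04],[0,0,0]],[0,[0,0.0293,0.0493],[0,0,0]],[0,[0,0.0333,0.0587],[0,0,0]],[0,[0,0.036,0.068],[0,0,0]],[0,[0,0.0387,0.076],[0,0,0]],[0,[0,0.04,0.0827],[0,0,0]],[0,[0,0.0413,0.088],[0,0,0]],[0,[0,0.0413,0.092],[0,0,0]],[0,[0,0.042,0.096],[0,0,0]],[0,[0,0.0427,0.0987],[0,0,0]],[0,[0,0.0427,0.1013],[0,0,0]],[0,[0,0.0427,0.104],[0,0,0]]]'

```text
t: 7.13
tool_pos: [0.4496, 0.0099, 0.0458]
tool_rot: [3.14, -0.104, 0.0]
contact_force: [-1.3, -1.2, 2.1]
opening: -0.0003
grip_force: 0.7
```

```bash
python3 -c "
from h import *
plan([plate(0)])"
```

```text
now s,l -0.03662465097045303 -0.0005607250033646545 [0.4496 0.0099 0.0458] rotvec to goal [ 0.0003 -0.0001  0.0003]
[0.449 0.009 0.041] -> [-0.0006  0.0009  0.0048]
```

In the tool's units: 0.005 m / 0.75 = 0.0067, 0.004 m / 0.75 = 0.0053.

Request:
jog_arm --motion '[[0,[0,0,0.0013],[0,0,0]],[0,[0,0,0.0027],[0,0,0]],[0,[0,0,0.004],[0,0,0]],[0,[0,0,0.0053],[0,0,0]],[0,[0,0,0.0067],[0,0,0]],[0,[0,0,0.0067],[0,0,0]]]'

```text
t: 7.63
tool_pos: [0.4496, 0.0101, 0.0407]
tool_rot: [-3.14, 0.104, 0.0]
contact_force: [0.6, 0.2, -0.2]
opening: -0.0002
grip_force: 0.1
```

Request:
jog_arm --motion '[[0,[0,0,0.0007],[0,0,0]],[0,[0,0,0.0013],[0,0,0]],[0,[0,0,0.0013],[0,0,0]]]'

```text
t: 7.88
tool_pos: [0.4496, 0.01, 0.0399]
tool_rot: [-3.14, 0.104, 0.0]
contact_force: [1.1, -0.3, 0.9]
opening: 0.0002
grip_force: 0.3
```

In the tool's units: 0.001 m / 0.75 = 0.0013, 0.0005 m / 0.75 = 0.0007.

Request:
jog_arm --motion '[[0,[0,0,0.0007],[0,0,0]],[0,[0,0,0.0013],[0,0,0]],[0,[0,0,0.0013],[0,0,0]]]'

```text
t: 8.13
tool_pos: [0.4496, 0.01, 0.0388]
tool_rot: [3.14, -0.104, -0.0]
contact_force: [-0.4, -0.1, 0.1]
opening: 0.0002
grip_force: 0.3
```

Request:
jog_arm --motion '[[0,[0,0,0.0007],[0,0,0]],[0,[0,0,0.0013],[0,0,0]],[0,[0,0,0.0013],[0,0,0]]]'

```text
t: 8.38
tool_pos: [0.4496, 0.0099, 0.0378]
tool_rot: [-3.14, 0.104, 0.0]
contact_force: [-0.3, 0.1, 1.0]
opening: 0.0002
grip_force: 0.3
```

Request:
jog_arm --motion '[[0,[0,0,0.0007],[0,0,0]],[0,[0,0,0.0013],[0,0,0]],[0,[0,0,0.0013],[0,0,0]]]'

```text
t: 8.63
tool_pos: [0.4496, 0.01, 0.0368]
tool_rot: [-3.14, 0.104, 0.0]
contact_force: [0.4, -0.3, 0.7]
opening: -0.0003
grip_force: 0.3
```

```bash
python3 - <<'E'
from h import *
for n in ("scene","wrist"): cv2.imwrite(f"pics/{n}3.png",vision.get_image(n)[:,:,::-1])
s=cv2.imread("pics/scene3.png");t=cv2.imread("pics/wrist3.png")
cv2.imwrite("pics/z3.png",np.hstack([cv2.resize(s[190:290,270:390],(480,400),interpolation=2),cv2.resize(t,(320,200)).repeat(2,0)[:400]]))
E
```

```text
(no output)
```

View pics/z3.png

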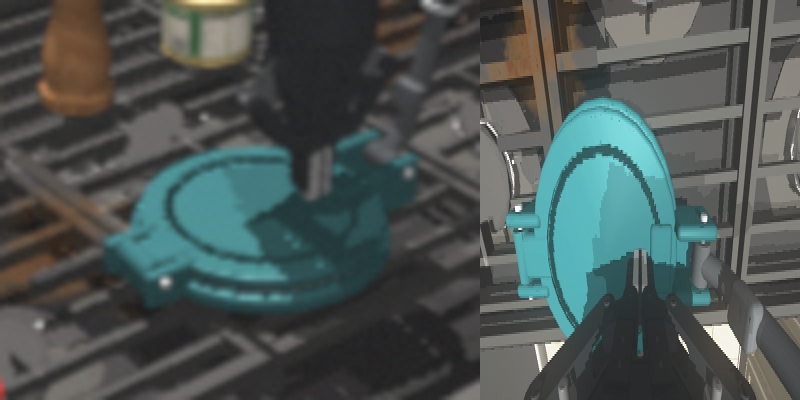

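The plate looks shut or nearly so. The fingertips are just inboard of the pad (pad at x≈662, tips at x≈640 in the wrist half), so they bear on the face at z = 36 mm. I'll press on to firm contact.

In the tool's units: 0.001 m / 0.75 = 0.0013, 0.0005 m / 0.75 = 0.0007.

Request:
jog_arm --motion '[[0,[0,0,0.0007],[0,0,0]],[0,[0,0,0.0013],[0,0,0]],[0,[0,0,0.0013],[0,0,0]]]'

```text
t: 8.98
tool_pos: [0.4496, 0.01, 0.036]
tool_rot: [-3.14, 0.104, 0.0]
contact_force: [-1.2, -1.1, 3.0]
opening: -0.0003
grip_force: 1.2
```

Request:
jog_arm --motion '[[0,[0,0,0.0007],[0,0,0]],[0,[0,0,0.0013],[0,0,0]],[0,[0,0,0.0013],[0,0,0]]]'

```text
t: 9.23
tool_pos: [0.4497, 0.01, 0.036]
tool_rot: [-3.14, 0.104, 0.002]
contact_force: [-4.7, -0.2, 9.4]
opening: 0.0
grip_force: 4.8
```

Request:
jog_arm --motion '[[0,[0,0,-0.0267],[0,0,0]],[0,[0,0,-0.08],[0,0,0]],[0,[0,0,-0.1333],[0,0,0]],[0,[0,0,-0.1867],[0,0,0]],[0,[0,0,-0.24],[0,0,0]],[0,[0,0,-0.2933],[0,0,0]],[0,[0,0,-0.3467],[0,0,0]],[0,[0,0,-0.3867],[0,0,0]],[0,[0,0,-0.3867],[0,0,0]],[0,[0,0.2533,-0.3867],[0,0,0]],[0,[0,0.2533,-0.3867],[0,0,0]],[0,[0,0.2533,-0.3867],[0,0,0]],[0,[0,0.2533,-0.3867],[0,0,0]],[0,[0,0.2533,-0.3867],[0,0,0]],[0,[0,0.2533,-0.3867],[0,0,0]]]'

```text
t: 10.48
tool_pos: [0.4362, -0.1832, 0.3234]
tool_rot: [3.139, -0.113, -0.003]
contact_force: [0.2, 0.6, 0.2]
opening: -0.0001
grip_force: 0.0
```

```bash
python3 - <<'E'
from h import *
for n in ("scene","top"): cv2.imwrite(f"pics/{n}4.png",vision.get_image(n)[:,:,::-1])
s=cv2.imread("pics/scene4.png");t=cv2.imread("pics/top4.png")
f=lambda a:cv2.resize(a,(0,0),fx=2.2,fy=2.2,interpolation=2)
cv2.imwrite("pics/z4.png",np.hstack([f(s[140:320,260:440]),f(t[150:330,180:360])]))
plan([W(-.225,.32),W(-.225,.2)])
E
```

```text
now s,l -0.22701254630779158 -0.0002569769059131144 [ 0.4367 -0.18    0.3238] rotvec to goal [-0.0014  0.0013 -0.0019]
[ 0.437 -0.178  0.32 ] -> [-0.0003 -0.002   0.0038]
[ 0.437 -0.178  0.2  ] -> [-0.0001 -0.0018  0.1238]
```

View pics/z4.png

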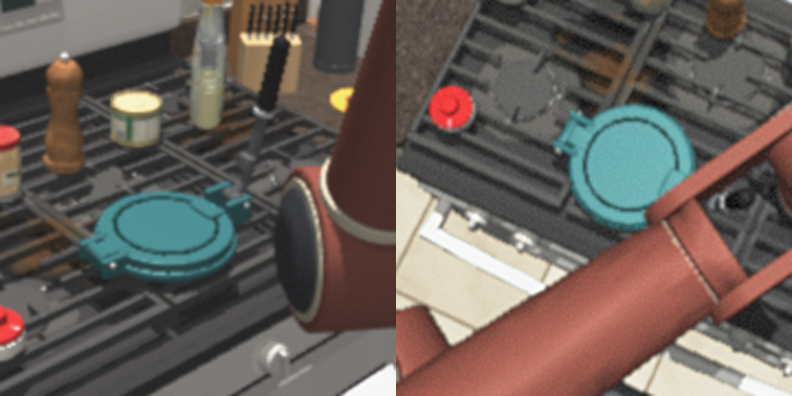

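The plate is shut flat and the press has not moved. The lever is still open. I'll lower the fingers on its outer side and push.

In the tool's units: 0.128 m / 0.75 = 0.1707, 0.03 m / 0.75 = 0.04.

Request:
jog_arm --motion '[[0,[0,0,0.0533],[0,0,0]],[0,[0,0,0.1067],[0,0,0]],[0,[0,0,0.1467],[0,0,0]],[0,[0,0,0.1707],[0,0,0]],[0,[0,0,0.1707],[0,0,0]],[0,[0,0.0133,0.1707],[0,0,0]],[0,[0,0.0267,0.1707],[0,0,0]],[0,[0,0.0333,0.1707],[0,0,0]],[0,[0,0.04,0.1707],[0,0,0]],[0,[0,0.0467,0.1707],[0,0,0]],[0,[0,0.0533,0.1707],[0,0,0]],[0,[0,0.06,0.1707],[0,0,0]],[0,[0,0.0667,0.1707],[0,0,0]],[0,[0,0.0733,0.1707],[0,0,0]],[0,[0,0.08,0.1707],[0,0,0]],[0,[0,0.0867,0.1707],[0,0,0]],[0,[0,0.0933,0.1707],[0,0,0]]]'

```text
t: 12.0
tool_pos: [0.4323, -0.2499, 0.1968]
tool_rot: [-3.14, 0.104, 0.0]
contact_force: [-0.7, 0.0, 0.2]
opening: 0.0002
grip_force: 0.0
```

```bash
python3 -c "
from h import *
plan([lever(a) for a in np.arange(1.6,-.05,-.1)])"
```

```text
now s,l -0.29705978825056556 -0.0005264677190466652 [ 0.4323 -0.2499  0.1968] rotvec to goal [-0.0001  0.0001  0.0002]
[ 0.441 -0.11   0.194] -> [-0.0005 -0.14    0.0028]
[ 0.442 -0.095  0.197] -> [-0.0005 -0.1556  0.0001]
[ 0.443 -0.079  0.198] -> [-0.0005 -0.1713 -0.001 ]
[ 0.444 -0.063  0.197] -> [-0.0005 -0.1871 -0.0005]
[ 0.445 -0.048  0.195] -> [-0.0005 -0.2028  0.0015]
[ 0.446 -0.032  0.192] -> [-0.0005 -0.2181  0.0051]
[ 0.447 -0.017  0.187] -> [-0.0005 -0.2331  0.0102]
[ 0.448 -0.003  0.18 ] -> [-0.0005 -0.2474  0.0168]
[0.449 0.011 0.172] -> [-0.0005 -0.261   0.0248]
[0.45  0.023 0.163] -> [-0.0005 -0.2738  0.0341]
[0.451 0.035 0.152] -> [-0.0005 -0.2855  0.0446]
[0.451 0.046 0.141] -> [-0.0005 -0.2962  0.0562]
[0.452 0.055 0.128] -> [-0.0005 -0.3056  0.0689]
[0.453 0.063 0.114] -> [-0.0005 -0.3138  0.0824]
[0.453 0.07  0.1  ] -> [-0.0005 -0.3205  0.0967]
[0.453 0.075 0.085] -> [-0.0005 -0.3258  0.1116]
[0.454 0.079 0.07 ] -> [-0.0005 -0.3295  0.1269]
```

I had the sign of y wrong and moved away from the lever; nothing was touched. Now I push towards it.

In the tool's units: -0.155 m / 0.75 = -0.2067, -0.15 m / 0.75 = -0.2.

Request:
jog_arm --motion '[[0,[0,-0.04,0],[0,0,0]],[0,[0,-0.08,0],[0,0,0]],[0,[0,-0.1067,0],[0,0,0]],[0,[0,-0.1173,0],[0,0,0]],[0,[0,-0.1253,0],[0,0,0]],[0,[0,-0.1333,0],[0,0,0]],[0,[0,-0.14,0],[0,0,0]],[0,[0,-0.1467,0],[0,0,0]],[0,[0,-0.1533,0],[0,0,0]],[0,[0,-0.16,0],[0,0,0]],[0,[0,-0.1667,0],[0,0,0]],[0,[0,-0.1733,0],[0,0,0]],[0,[0,-0.18,0],[0,0,0]],[0,[0,-0.1867,0],[0,0,0]],[0,[0,-0.1933,0],[0,0,0]],[0,[0,-0.2,0],[0,0,0]],[0,[0,-0.2067,0],[0,0,0]],[0,[0,-0.2067,0],[0,0,0]]]'

```text
t: 13.5
tool_pos: [0.4461, -0.0974, 0.2072]
tool_rot: [3.134, -0.104, 0.016]
contact_force: [-11.5, -2.9, 31.6]
opening: 0.0003
grip_force: 14.9
```

```bash
python3 - <<'E'
from h import *
for n in ("scene","wrist"): cv2.imwrite(f"pics/{n}5.png",vision.get_image(n)[:,:,::-1])
s=cv2.imread("pics/scene5.png");t=cv2.imread("pics/wrist5.png")
cv2.imwrite("pics/z5.png",np.hstack([cv2.resize(s[140:290,270:420],(400,400),interpolation=2),cv2.resize(t[:,100:500],(400,400))]))
plan([lever(a) for a in np.arange(1.5,-.05,-.1)])
E
```

```text
now s,l -0.14422749630942686 -0.0041860579196639856 [ 0.4461 -0.0977  0.2072] rotvec to goal [ 0.0058 -0.0107 -0.0003]
[ 0.442 -0.095  0.197] -> [-0.0043 -0.0028  0.0104]
[ 0.443 -0.079  0.198] -> [-0.0043 -0.0186  0.0092]
[ 0.444 -0.063  0.197] -> [-0.0043 -0.0343  0.0095]
[ 0.445 -0.048  0.195] -> [-0.0043 -0.05    0.0115]
[ 0.446 -0.032  0.192] -> [-0.0044 -0.0654  0.015 ]
[ 0.447 -0.017  0.187] -> [-0.0044 -0.0803  0.02  ]
[ 0.448 -0.003  0.18 ] -> [-0.0045 -0.0947  0.0265]
[0.449 0.011 0.172] -> [-0.0046 -0.1084  0.0344]
[0.45  0.023 0.163] -> [-0.0047 -0.1212  0.0436]
[0.451 0.035 0.152] -> [-0.0048 -0.133   0.0541]
[0.451 0.046 0.141] -> [-0.0049 -0.1438  0.0656]
[0.452 0.055 0.128] -> [-0.0051 -0.1533  0.0782]
[0.453 0.063 0.114] -> [-0.0052 -0.1615  0.0917]
[0.453 0.07  0.1  ] -> [-0.0054 -0.1683  0.1059]
[0.453 0.075 0.085] -> [-0.0055 -0.1737  0.1208]
[0.454 0.079 0.07 ] -> [-0.0057 -0.1775  0.1361]
```

View pics/z5.png

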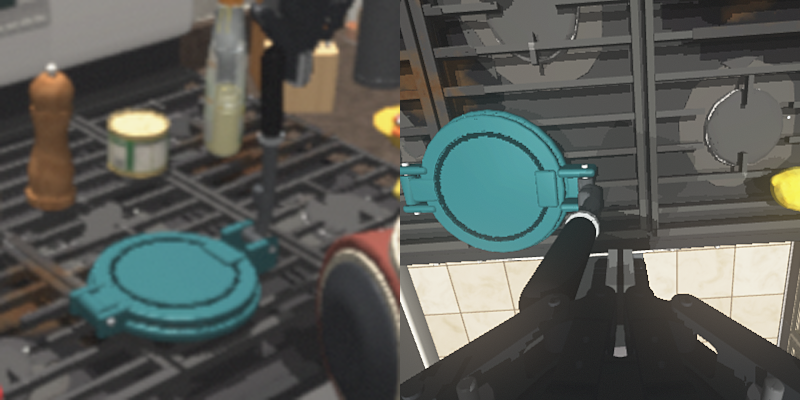

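The force shows an upward load of about 31 N: the lever's end is under the gripper's knuckles because the tip was too low. The wrist view shows the grip beside the tips at (575,250). I'll raise the tool straight up and push higher on the grip.

In the tool's units: -0.035 m / 0.75 = -0.0467, -0.03 m / 0.75 = -0.04.

Request:
jog_arm --motion '[[0,[0,0,-0.0133],[0,0,0]],[0,[0,0,-0.0267],[0,0,0]],[0,[0,0,-0.04],[0,0,0]],[0,[0,0,-0.0467],[0,0,0]],[0,[0,0,-0.0467],[0,0,0]]]'

```text
t: 14.02
tool_pos: [0.4431, -0.0952, 0.2329]
tool_rot: [3.139, -0.104, 0.002]
contact_force: [0.6, -0.2, -0.3]
opening: -0.0
grip_force: 0.0
```

```bash
python3 - <<'E'
from h import *
for n in ("scene","wrist"): cv2.imwrite(f"pics/{n}6.png",vision.get_image(n)[:,:,::-1])
s=cv2.imread("pics/scene6.png");t=cv2.imread("pics/wrist6.png")
cv2.imwrite("pics/z6.png",np.hstack([cv2.resize(s[140:290,270:420],(400,400),interpolation=2),cv2.resize(t[:,100:500],(400,400))]))
plan([lever(a,.19) for a in np.arange(1.7,-.05,-.1)])
E
```

```text
now s,l -0.14154434474626246 -0.00033394691880913284 [ 0.4425 -0.0948  0.2313] rotvec to goal [-0.0003  0.001   0.0001]
[ 0.44  -0.13   0.225] -> [-0.0003  0.0352  0.0067]
[ 0.441 -0.111  0.229] -> [-0.0003  0.0165  0.0022]
[ 0.442 -0.092  0.232] -> [-0.0003 -0.0026 -0.0004]
[ 0.444 -0.073  0.232] -> [-0.0003 -0.0218 -0.0011]
[ 0.445 -0.054  0.231] -> [-0.0003 -0.041   0.0002]
[ 0.446 -0.035  0.228] -> [-0.0003 -0.0599  0.0033]
[ 0.447 -0.016  0.223] -> [-0.0003 -0.0785  0.0084]
[0.449 0.002 0.216] -> [-0.0003 -0.0965  0.0152]
[0.45  0.019 0.207] -> [-0.0003 -0.1136  0.0238]
[0.451 0.035 0.197] -> [-0.0003 -0.1299  0.0341]
[0.452 0.05  0.185] -> [-0.0003 -0.145   0.046 ]
[0.453 0.064 0.172] -> [-0.0003 -0.1589  0.0593]
[0.453 0.076 0.157] -> [-0.0002 -0.1714  0.0739]
[0.454 0.087 0.142] -> [-0.0002 -0.1823  0.0897]
[0.455 0.097 0.125] -> [-0.0002 -0.1917  0.1065]
[0.455 0.104 0.107] -> [-0.0002 -0.1993  0.1242]
[0.456 0.11  0.089] -> [-0.0002 -0.2051  0.1425]
[0.456 0.114 0.07 ] -> [-0.0002 -0.209   0.1613]
```

View pics/z6.png

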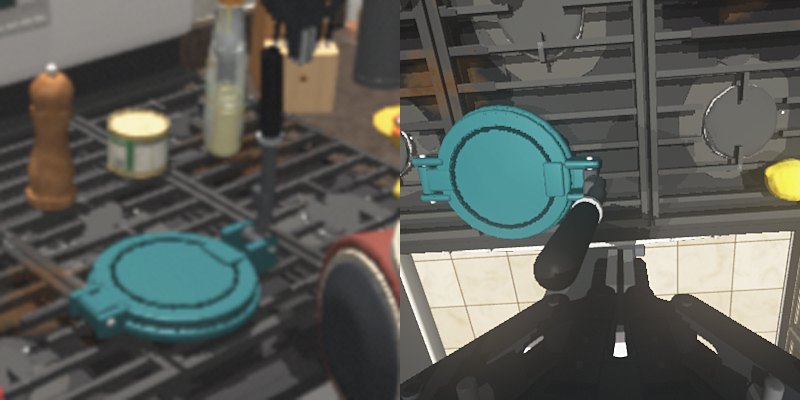

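Now the lever stands about upright with the fingers just outside it. I'll check the sideways alignment by projecting the expected grip end into the wrist view.

```bash
python3 - <<'E'
from h import *
o=ctrl.get_obs();p=vision.camera_params("wrist")
T=np.eye(4);T[:3,:3]=R.from_rotvec(o["tool_rot"]).as_matrix();T[:3,3]=o["tool_pos"]
M=np.linalg.inv(T@p["tool_from_camera"])
def w(P):
    c=M@np.r_[P,1];u,v=c[0]/c[2]*p["fx"]+p["cx"],c[1]/c[2]*p["fy"]+p["cy"];return np.round(((u-100)+400,v))
def e(f,r,l=0,h=.018): return W(-.108+r*np.cos(f)-h*np.sin(f),.04+r*np.sin(f)+h*np.cos(f),l)
print("tip",w(o["tool_pos"]))
for f in (1.4,1.5,1.57,1.65):
  for l in (-.01,0,.01): print(f,l,"end",w(e(f,.215,l)),"grip start",w(e(f,.115,l)))
E
```

```text
tip [618. 263.]
1.4 -0.01 end [511. 270.] grip start [575. 205.]
1.4 0 end [513. 288.] grip start [576. 217.]
1.4 0.01 end [516. 304.] grip start [577. 228.]
1.5 -0.01 end [554. 271.] grip start [589. 205.]
1.5 0 end [556. 289.] grip start [590. 217.]
1.5 0.01 end [557. 305.] grip start [590. 227.]
1.57 -0.01 end [585. 271.] grip start [599. 205.]
1.57 0 end [586. 288.] grip start [600. 216.]
1.57 0.01 end [587. 304.] grip start [600. 227.]
1.65 -0.01 end [620. 268.] grip start [610. 204.]
1.65 0 end [620. 285.] grip start [611. 215.]
1.65 0.01 end [620. 302.] grip start [611. 226.]
```

```bash
python3 - <<'E'
from h import *
ms=[]
for k in (3,4,5,6):
    h=cv2.cvtColor(cv2.imread(f"pics/scene{k}.png"),cv2.COLOR_BGR2HSV)
    m=((h[...,0]>80)&(h[...,0]<100)&(h[...,1]>90)&(h[...,2]>50)).astype(np.uint8);m[:210]=0;m[285:]=0;m[:,:290]=0;m[:,385:]=0
    c=max(cv2.findContours(m,0,1)[0],key=cv2.contourArea);mo=cv2.moments(c);print(k,mo["m00"],mo["m10"]/mo["m00"],mo["m01"]/mo["m00"],cv2.boundingRect(c))
o=ctrl.get_obs();p=vision.camera_params("wrist")
T=np.eye(4);T[:3,:3]=R.from_rotvec(o["tool_rot"]).as_matrix();T[:3,3]=o["tool_pos"];A=T@p["tool_from_camera"]
def onw(u,v,z):
    d=A[:3,:3]@np.array([(u-p["cx"])/p["fx"],(v-p["cy"])/p["fy"],1]);P=A[:3,3]+d*(z-A[2,3])/d[2];D=P-C;return np.round((D@ex,D@ey,z),4)
t=cv2.imread("pics/wrist6.png");h=cv2.cvtColor(t,cv2.COLOR_BGR2HSV)
m=((h[...,0]>80)&(h[...,0]<100)&(h[...,1]>90)).astype(np.uint8)
c=max(cv2.findContours(cv2.morphologyEx(m,2,np.ones((31,31))),0,1)[0],key=cv2.contourArea);e=cv2.fitEllipse(c);print("plate centre local",e,onw(*e[0],.03))
for u,v in ((430,165),(434,192),(591,160),(594,195)): print("brackets",onw(u-300,v,.035))
E
```

```text
3 2179.0 333.9983937586049 247.4206822701545 (296, 223, 78, 45)
4 2307.0 334.93880942060395 246.6772142753937 (296, 222, 78, 46)
5 2294.0 334.97943911653584 246.56277244986921 (297, 223, 77, 45)
6 2305.0 334.9563268257411 246.67136659436008 (297, 223, 76, 45)
plate centre local ((205.38050842285156, 163.242431640625), (113.37818145751953, 133.09573364257812), 106.58467102050781) [-0.001  -0.0218  0.03  ]
brackets [ 0.0895 -0.0205  0.035 ]
brackets [0.092  0.0139 0.035 ]
brackets [-0.1079 -0.0268  0.035 ]
brackets [-0.1103  0.0177  0.035 ]
```

The press has not moved; its line lies about 5 mm to −l of my estimate. I'll shift the tool +6 mm in x and push along the arc.

The manual's scale: shifts go in shares of 0.75 m and turns go in shares of pi rad. Converting my numbers, -0.06 m / 0.75 = -0.08, -0.053 m / 0.75 = -0.0707.

Request:
jog_arm --motion '[[0,[0.008,0.0053,0],[0,0,0]],[0,[0.008,-0.004,0],[0,0,0]],[0,[0.008,-0.0133,0],[0,0,0]],[0,[0.008,-0.0213,0],[0,0,0]],[0,[0.008,-0.0293,0],[0,0,0]],[0,[0.008,-0.0373,0],[0,0,0]],[0,[0.008,-0.0467,0],[0,0,0]],[0,[0.008,-0.0547,0],[0,0,0]],[0,[0.008,-0.0627,0.0013],[0,0,0]],[0,[0.008,-0.0707,0.0027],[0,0,0]],[0,[0.008,-0.08,0.0047],[0,0,0]]]'

```text
t: 15.03
tool_pos: [0.4528, -0.0347, 0.2288]
tool_rot: [3.14, -0.104, 0.001]
contact_force: [-0.4, -0.7, 1.8]
opening: -0.0002
grip_force: 0.9
```

Request:
jog_arm --motion '[[0,[0,-0.008,0.0027],[0,0,0]],[0,[0,-0.016,0.004],[0,0,0]],[0,[0,-0.0247,0.0067],[0,0,0]],[0,[0,-0.0333,0.0093],[0,0,0]],[0,[0,-0.0407,0.0127],[0,0,0]],[0,[0,-0.0487,0.016],[0,0,0]],[0,[0,-0.056,0.0193],[0,0,0]],[0,[0,-0.064,0.0233],[0,0,0]],[0,[0,-0.0713,0.0273],[0,0,0]],[0,[0,-0.0787,0.032],[0,0,0]],[0,[0,-0.086,0.036],[0,0,0]],[0,[0,-0.0933,0.0413],[0,0,0]]]'

```text
t: 16.03
tool_pos: [0.4573, 0.0351, 0.1971]
tool_rot: [-3.14, 0.104, 0.0]
contact_force: [-0.5, -0.2, 1.6]
opening: 0.0003
grip_force: 0.7
```

```bash
python3 - <<'E'
from h import *
for n in ("scene","wrist"): cv2.imwrite(f"pics/{n}7.png",vision.get_image(n)[:,:,::-1])
s=cv2.imread("pics/scene7.png");t=cv2.imread("pics/wrist7.png")
cv2.imwrite("pics/z7.png",np.hstack([cv2.resize(s[140:290,270:420],(400,400),interpolation=2),cv2.resize(t[:,100:500],(400,400))]))
plan([lever(a,.19) for a in np.arange(.9,-.05,-.1)])
E
```

```text
now s,l -0.010775755450240568 -0.005910592972788569 [0.4567 0.0354 0.1962] rotvec to goal [-0.0004  0.0019  0.0011]
[0.45  0.019 0.207] -> [-0.006   0.0171 -0.0112]
[0.451 0.035 0.197] -> [-0.0059  0.0009 -0.001 ]
[0.452 0.05  0.185] -> [-0.0059 -0.0143  0.0109]
[0.453 0.064 0.172] -> [-0.0058 -0.0281  0.0242]
[0.453 0.076 0.157] -> [-0.0058 -0.0406  0.0388]
[0.454 0.087 0.142] -> [-0.0057 -0.0516  0.0546]
[0.455 0.097 0.125] -> [-0.0057 -0.0609  0.0715]
[0.455 0.104 0.107] -> [-0.0057 -0.0685  0.0891]
[0.456 0.11  0.089] -> [-0.0056 -0.0743  0.1074]
[0.456 0.114 0.07 ] -> [-0.0056 -0.0782  0.1263]
```

View pics/z7.png

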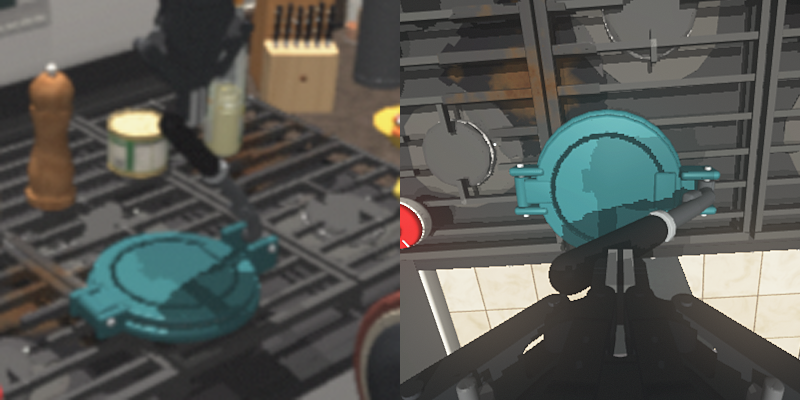

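The lever follows with a light force, now at about 0.85 rad, with the fingertips on the grip at (620,250). I'll fold it on down.

In the tool's units: 0.115 m / 0.75 = 0.1533, -0.07 m / 0.75 = -0.0933.

Request:
jog_arm --motion '[[0,[0.0013,-0.008,0.0053],[0,0,0]],[0,[0.0013,-0.016,0.012],[0,0,0]],[0,[0.0013,-0.024,0.0187],[0,0,0]],[0,[0.0013,-0.0313,0.0253],[0,0,0]],[0,[0.0013,-0.0373,0.0323],[0,0,0]],[0,[0.0013,-0.044,0.04],[0,0,0]],[0,[0.0013,-0.05,0.048],[0,0,0]],[0,[0.0013,-0.056,0.056],[0,0,0]],[0,[0.0013,-0.0613,0.064],[0,0,0]],[0,[0.0013,-0.0667,0.0728],[0,0,0]],[0,[0.0013,-0.072,0.0813],[0,0,0]],[0,[0.0013,-0.0767,0.0907],[0,0,0]],[0,[0.0013,-0.08,0.1],[0,0,0]],[0,[0.0013,-0.084,0.1093],[0,0,0]],[0,[0.0013,-0.088,0.1187],[0,0,0]],[0,[0.0013,-0.0907,0.128],[0,0,0]],[0,[0.0013,-0.0933,0.136],[0,0,0]],[0,[0.0013,-0.0947,0.1427],[0,0,0]],[0,[0.0013,-0.096,0.148],[0,0,0]],[0,[0.0013,-0.096,0.1533],[0,0,0]]]'

```text
t: 17.8
tool_pos: [0.463, 0.1064, 0.082]
tool_rot: [3.14, -0.104, -0.0]
contact_force: [0.5, -0.1, 0.1]
opening: 0.0002
grip_force: 0.4
```

```bash
python3 -c "
from h import *
plan([lever(0,.19)])"
```

```text
now s,l 0.06052589524223008 -0.007486982959888072 [0.463  0.1064 0.082 ] rotvec to goal [0.     0.0002 0.0002]
[0.456 0.114 0.07 ] -> [-0.0075 -0.007   0.012 ]
```

In the tool's units: 0.01 m / 0.75 = 0.0133, 0.008 m / 0.75 = 0.0107.

Request:
jog_arm --motion '[[0,[0,0,0.0027],[0,0,0]],[0,[0,0,0.0053],[0,0,0]],[0,[0,0,0.008],[0,0,0]],[0,[0,0,0.0107],[0,0,0]],[0,[0,0,0.0133],[0,0,0]],[0,[0,0,0.0133],[0,0,0]]]'

```text
t: 18.3
tool_pos: [0.4629, 0.1062, 0.0721]
tool_rot: [3.14, -0.104, -0.0]
contact_force: [-0.1, 0.2, -1.0]
opening: 0.0001
grip_force: 0.0
```

Request:
jog_arm --motion '[[0,[0,0,0.0013],[0,0,0]],[0,[0,0,0.0027],[0,0,0]],[0,[0,0,0.0027],[0,0,0]]]'

```text
t: 18.55
tool_pos: [0.463, 0.1063, 0.0703]
tool_rot: [3.14, -0.104, 0.0]
contact_force: [-0.9, 0.0, 0.5]
opening: 0.0001
grip_force: 0.0
```

```bash
python3 - <<'E'
from h import *
for n in ("scene","wrist"): cv2.imwrite(f"pics/{n}8.png",vision.get_image(n)[:,:,::-1])
s=cv2.imread("pics/scene8.png");t=cv2.imread("pics/wrist8.png")
cv2.imwrite("pics/z8.png",np.hstack([cv2.resize(s[140:290,270:420],(400,400),interpolation=2),cv2.resize(t[:,100:500],(400,400))]))
E
```

```text
(no output)
```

View pics/z8.png

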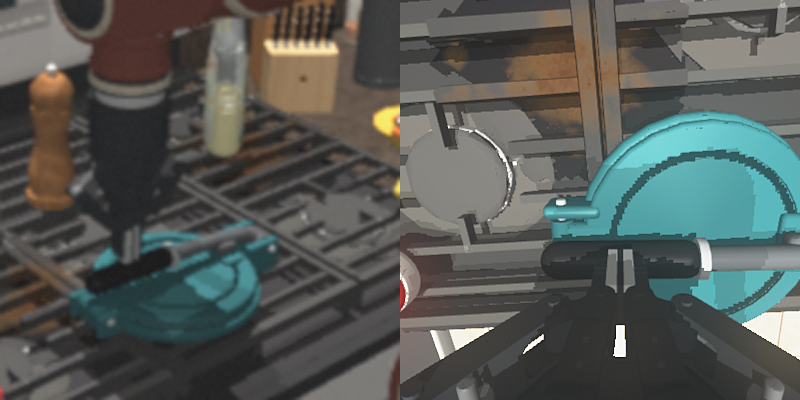

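The lever lies along the plate with the fingertips on the grip (620,260). I have now viewed 11 pictures, one over the limit of 10, so I'll look at no more and finish by force and numbers.

In the tool's units: 0.001 m / 0.75 = 0.0013, 0.0005 m / 0.75 = 0.0007.

Request:
jog_arm --motion '[[0,[0,0,0.0007],[0,0,0]],[0,[0,0,0.0013],[0,0,0]],[0,[0,0,0.0013],[0,0,0]]]'

```text
t: 18.9
tool_pos: [0.4631, 0.1063, 0.0699]
tool_rot: [3.14, -0.104, -0.0]
contact_force: [-1.9, 0.4, 3.5]
opening: 0.0
grip_force: 2.0
```

Request:
jog_arm --motion '[[0,[0,0,0.0007],[0,0,0]],[0,[0,0,0.0013],[0,0,0]],[0,[0,0,0.0013],[0,0,0]]]'

```text
t: 19.15
tool_pos: [0.4632, 0.1063, 0.0697]
tool_rot: [3.14, -0.104, -0.001]
contact_force: [-4.6, 0.1, 9.3]
opening: -0.0
grip_force: 4.9
```

There is a hard stop at z = 0.070 m, exactly the folded height. I'll retract straight up and check numerically that the press has not moved.

In the tool's units: -0.2 m / 0.75 = -0.2667, -0.07 m / 0.75 = -0.0933.

Request:
jog_arm --motion '[[0,[0,0,-0.0133],[0,0,0]],[0,[0,0,-0.04],[0,0,0]],[0,[0,0,-0.0933],[0,0,0]],[0,[0,0,-0.1467],[0,0,0]],[0,[0,0,-0.2],[0,0,0]],[0,[0,0,-0.24],[0,0,0]],[0,[0,0,-0.2667],[0,0,0]],[0,[0,0,-0.2667],[0,0,0]],[0,[0,0,-0.2667],[0,0,0]]]'

```text
t: 19.9
tool_pos: [0.4637, 0.1063, 0.2699]
tool_rot: [-3.14, 0.104, -0.005]
contact_force: [0.5, 1.3, 1.0]
opening: 0.0003
grip_force: 0.0
```

```bash
python3 - <<'E'
from h import *
s=vision.get_image("scene")[:,:,::-1]
for im in (cv2.imread("pics/scene4.png"),s):
    h=cv2.cvtColor(np.ascontiguousarray(im),cv2.COLOR_BGR2HSV)
    m=((h[...,0]>80)&(h[...,0]<100)&(h[...,1]>90)&(h[...,2]>50)).astype(np.uint8);m[:210]=0;m[285:]=0;m[:,:290]=0;m[:,385:]=0
    c=max(cv2.findContours(m,0,1)[0],key=cv2.contourArea);print(cv2.boundingRect(c))
# folded grip: dark pixels around the expected projected grip axis
for r in (.13,.165,.2):
    P=W(-.108+r,.064,-.007);u,v=px("scene",P);print(r,(round(u),round(v)),s[int(round(v)),int(round(u))])
E
```

```text
(296, 222, 78, 46)
(297, 229, 77, 39)
0.13 (329, 234) [49 46 48]
0.165 (318, 238) [48 47 47]
0.2 (307, 242) [55 54 56]
```

```bash
python3 -c "
from station import ctrl, vision
print(ctrl.finish_job())"
```

```text
the job is handed in; nothing more can be done
None
```

The press is closed and the job is handed in after about 20 s: the plate is shut (hard stop at 36 mm), then the lever folded onto it (hard stop at 70 mm), and the press stayed put; but the lever's end briefly pressed the underside of the gripper at about 32 N (limit 40 N), and I viewed 11 pictures, one over the limit.

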